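Load the last shuttle and lock the shuttle tray

ROBOT

A 6-joint arm with a two-finger parallel gripper is mounted at the origin on the work surface. World frame = base frame: x ahead of the robot, y to its left, z up, the work surface at z = 0. Lengths are in mm, angles in rad, forces in N, time in s.
With the tool pointing down it reaches from about 350 to 875 mm from the base axis. Payload 4.2 kg.
Tool frame: the origin (TCP) lies at the very end of the fingers, on their centre line; the grasp point (between the pads) lies 19 mm behind it; z points along the fingers, y is the line along which they close (so a half turn about z gives the same grasp; the last joint's range is limited). The gripper opens to 85 mm and grips with 20 to 120 N. Pads are 22 mm wide; open, the fingers measure 114 mm over their backs; the gripper's body (76 mm by 85 mm) begins 54 mm behind the grasp point. The pads swing forward as they close: fully open they stand 13 mm farther back than shut.
Start: joints at [1.362, 0.385, 0.008, 0, -1.194, -0.259], TCP at [281.794, 557.846, 231.312] pointing down, gripper open.
Joint ranges: [-3.14, 3.14], [-1.21, 2.06], [-1.07, 1.41], [-3.16, 2.05], [-2.99, -0.16], [-3.1, 3.1]. Speed limits (rad/s): [2.79, 2.79, 3.14, 3.14, 3.14, 3.14].

INTERFACE

Orientations are given as a unit quaternion [x, y, z, w].
In Python, from bench import read_state, get_image, get_calibration, job_done gives the robot as it stands.
- The arm moves only by the shell command python3 -m creep 'ROWS'. ROWS is a JSON object of lists of equal length, an entry for each row: "translation": the shift along the world's x, y, z in cm, a list of three; "delta_rot": the turn, a rotation vector about the world's x, y, z in degrees, a list of three; "hand": the finger opening in cm, from 0 to 8.54. A call has 1 to 8 rows; each row is the pose to reach, as a shift and turn from the pose commanded when the call began; what a row does not reach only later rows make up. A row lasts 1/8 s, in which the tool goes at most 62.5 mm and 10.7 degrees, less where a joint would pass 70% of its speed; a pose out of reach is approached as far as the arm can. A call with a gripper value outside its range is refused whole. The fingers move at their own pace and stop on an object; the grip force is fixed at half the most. Time passes only in rows, so rows that repeat a pose let the fingers close. It gives the time, the measured TCP pose, the force, the opening and the grip force at its end, in the units of the state.
- read_state(): the state, without advancing time (a new reading comes with each control period).
- get_image(name): name is "scene" or "top" or "wrist"; returns (picture, depth): 420x560x3 uint8, red, green, blue; 420x560 float32, mm along the optical axis (not along the pixel's ray), 0 where there is no reading.
- get_calibration(name): a dict with "intrinsics" (3x3 intrinsics, pixels), "xyz" and "attitude" of the camera in the world. Camera axes: x right, y down, z forward; pixel columns grow to the right and rows downward; lengths in mm; the calibration is good to about 2 mm. A picture is of the moment at which its call begins: read the wrist's pose just before it. get_calibration takes no time and is no camera call; for the wrist camera it gives the pose at the moment of the call.
- job_done(): hands the job in; it is judged then, once.
The state is a dict: "clock": time; "joints": joint angles; "joint_vel": joint speeds; "joint_efforts": joint torques, N m; "position": TCP position; "ee_rot": TCP orientation; "contact_force": force on the tool from outside, world axes, zero at the start; "wrist_torque": the same for the moment, N m; "gripper_width": finger opening in mm; "grasp_force": force on a finger pad.
Only numpy, scipy, OpenCV 4.12 (cv2) and the standard library are available. Lean on these libraries where they do the work, as an engineer would, in place of code of your own. Each camera call takes 0.05 s, during which the arm holds its last target. There are 200 camera calls.

TASK

Lay the loose weaving shuttle from the bench, flat underside down, in the empty pocket of the shuttle tray, the same way round as the shuttle already there (low heel towards the keeper, steel nose away from it). Then slide the keeper by its black grip all the way to its end stop, so that it covers the heels of both shuttles and the tray can be carried. Leave the loaded shuttle in its pocket, and the spool and the hand comb where they are.

Things in the scene. Friction and masses are not known exactly. Their poses are not given: they have to be found in the camera images.
- tray: Fixed wooden tray for two shuttles. Origin: centre of its underside, on the bench; x along the pockets, away from the keeper; y across; z up. Floor board 220 x 152 mm, top 10 mm above the bench. Two pockets 192 mm long (x -96 to +96), 48 mm wide, at y +40 mm (empty) and -40 mm (loaded), between strips only 8 mm high (tops at 18 mm; the middle one 32 mm wide).
- pocket (a point): Centre of the empty pocket's floor: tray x 0, y +40 mm, 10 mm above the bench. Axes as the tray's.
- end_stop (a point): Middle of the face of the end stop block that the keeper's bar must reach: tray x -118, y +65, z 40 mm. The dark wooden rail that carries the keeper is 44 mm wide (tray x -140 to -96), 33 mm high and runs along y from -167 to +77 mm; a stop block 12 mm thick, 52 mm high stands at each of its ends.
- keeper (a joint): Slide of the keeper along tray +y, in m: 0 open (bar at tray y -155 to -25 mm), 0.090 at the end stop (y -65 to +65 mm). Starts at 0 to 0.020; drags with 3 N, stays where left. Flat steel bar 130 x 68 x 5 mm on the rail, underside 34 mm above the bench, from tray x -140 to -72 mm, overhanging the pocket ends; passes 6 mm above a heel, jams on a nose.
- keeper_grip (a point): Centre of the top of the keeper's black upright grip: a block 60 mm long along the slide (tray y), 16 mm thick (tray x) and 40 mm high, standing on the steel bar from 39 to 79 mm above the bench; at tray x = -130 mm, y = -90 mm + joint value. Axes as the tray's.
- shuttle: Loose wooden shuttle lying flat on the bench: 180 mm long (x), 38 wide (y), 36 high, about 0.25 kg. Origin: centre of its flat underside; +x to the nose, z up. Straight-sided middle (x -58 to +56 mm) 36 mm high, with a well holding a bare pirn, side walls 7 mm; nose (x +56 to +90) tapers to a blunt steel tip; heel (x -90 to -58) square, only 18 mm high.
- shuttle_nose (a point): Steel tip of the loose shuttle's nose: at x = +90 mm, z = 18 mm in the shuttle's frame.
- loaded_shuttle: An identical shuttle that already lies in the tray's other pocket, heel towards the keeper; axes as for the loose one. Leave it there.
- loaded_shuttle_nose (a point): Steel tip of the loaded shuttle's nose.
- spool: Bystander: empty dark wooden spool standing upright, 60 mm across its flanges, 90 mm high; origin under its centre.
- comb: Bystander: weaver's hand comb lying flat, about 180 x 90 x 14 mm; origin under the middle of its head (teeth to +x, handle to -x).
Not all that is in view belongs to the job. Leave any purple look-alike of the shuttle alone.

How it is judged (in metres and radians):
On the way, in this order (a step that is already met when the one before it is completed fails the run):
1. the loose shuttle lies flat in the empty pocket, nose away from the keeper, with the keeper still open (x of shuttle in the frame of tray between -0.014 and 0.014 m and y of shuttle in the frame of tray between 0.028 and 0.052 m and z of shuttle in the frame of tray between 0.004 and 0.015 m and x of shuttle_nose in the frame of tray above 0.07 m and angle between shuttle's own z axis and vertical below 0.1 rad and value of joint keeper below 0.05 m), for 0.2 s.
2. the keeper is slid to its end stop (value of joint keeper above 0.086 m), for 0.2 s.
At the end, for the whole second after the job is handed in: Both shuttles at rest and flat (tilt under 0.1 rad) on the floor of their own pockets, centres within 14 mm along and 12 mm across, underside within 5 mm of the floor; noses away from the keeper (tip beyond tray x = 70 mm); keeper within 4 mm of its end stop (joint above 0.086) (x of shuttle in the frame of tray between -0.014 and 0.014 m and y of shuttle in the frame of tray between 0.028 and 0.052 m and z of shuttle in the frame of tray between 0.004 and 0.015 m and x of each of shuttle_nose, loaded_shuttle_nose in the frame of tray above 0.07 m and angle between each of shuttle, loaded_shuttle's own z axis and vertical below 0.1 rad and x of loaded_shuttle in the frame of tray between -0.014 and 0.014 m and y of loaded_shuttle in the frame of tray between -0.052 and -0.028 m and z of loaded_shuttle in the frame of tray between 0.004 and 0.015 m and value of joint keeper above 0.086 m and linear speed of each of shuttle, loaded_shuttle below 0.02 m/s); the robot touches nothing.
It fails at once if the spool is shifted by more than 30 mm (distance of spool from where it was at the start of the episode above 0.03 m).
It fails at once if the comb is shifted by more than 30 mm (distance of comb from where it was at the start of the episode above 0.03 m).
It also fails if it takes over 48 s, if anything falls off the work surface, if the arm or the gripper's body presses on something with over 40 N, if the wrist force passes 120 N, or if a joint passes its speed limit or range.

## Working session

There is one attempt and no reset: what is moved stays moved. The work goes in short steps, Python scripts to look and compute and a shell command to move; the robot and the scene stay as the last step left them, time stands still between calls to the robot, and variables do not carry over. Pictures are saved under pics/ and viewed, at most 10 in all, crops included, and the job is handed in when it is done.

```bash
mkdir -p pics; ls
python3 - <<'E'
from bench import *
import cv2,json,numpy as np
print(read_state())
for n in ("scene","top"):
    im,d=get_image(n); cv2.imwrite(f"pics/{n}.png",im[:,:,::-1]); np.savez(f"{n}.npz",im=im,d=d)
    print(n,get_calibration(n),(d>0).mean())
E
```

```text
pics
{'clock': 0.0, 'joints': array([ 1.36158836e+00,  3.85539623e-01,  6.61868686e-03, -5.12665539e-04,
       -1.19398621e+00, -2.58611884e-01]), 'joint_vel': array([-1.01328126e-04, -3.72355332e-04, -8.96402922e-04,  1.15931039e-03,
       -2.43590033e-05,  7.74711121e-04]), 'joint_efforts': array([-5.80243632e-04, -3.92289841e+01,  1.88402295e+01,  4.18617770e+00,
       -4.61134114e-03,  7.79671836e-06]), 'position': array([281.54735636, 557.33558675, 230.22697802]), 'ee_rot': array([ 9.72745086e-01, -2.31874591e-01, -2.12108881e-04,  1.06097130e-03]), 'contact_force': array([ 0.15488214, -0.12850861, -0.1964628 ]), 'wrist_torque': array([ 0.02146829, -0.04757863,  0.01192177]), 'grasp_force': 0.0, 'gripper_width': 85.34895321220746}
scene {'intrinsics': array([[439.30624566,   0.        , 276.18903914],
       [  0.        , 439.30624566, 206.08908139],
       [  0.        ,   0.        ,   1.        ]]), 'xyz': array([1092.40848716, -357.21432137,  980.18342046]), 'attitude': array([ 0.83831348,  0.45154613, -0.15303364, -0.2644188 ])} 0.9960459183673469
top {'intrinsics': array([[468.32390864,   0.        , 274.83064158],
       [  0.        , 468.32390864, 216.90308539],
       [  0.        ,   0.        ,   1.        ]]), 'xyz': array([ 431.29016136,  -19.37637401, 1424.87950808]), 'attitude': array([ 0.71598251, -0.69726   ,  0.02333159, -0.0255572 ])} 0.9958971088435374
```

View pics/top.png

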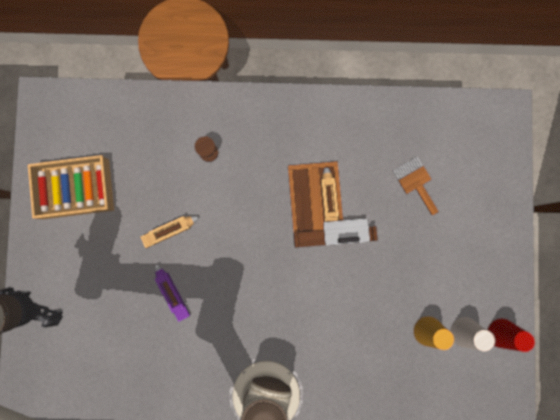

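View pics/scene.png

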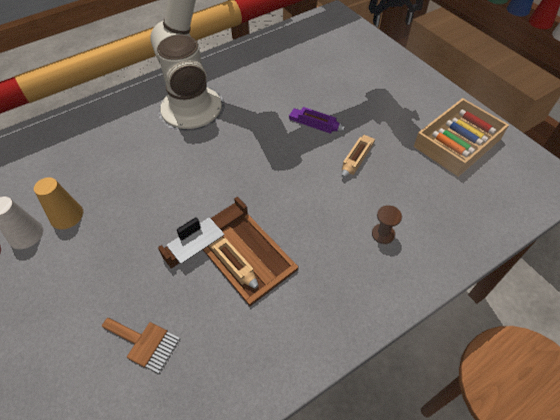

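The top view shows the loose tan shuttle at (168,231) with its nose at (193,219). Things it could be taken for are the loaded tan shuttle in the tray at (329,195) and the purple look-alike at (172,294). The colour tray at (68,187) is irrelevant. I choose (168,231). The keeper plate is at (346,232), its grip at (348,240), and the empty pocket at (303,197).

```bash
cat > h.py <<'E'
import numpy as np,cv2
from bench import *
from scipy.spatial.transform import Rotation as R
def cloud(n,im=None,d=None,cal=None):
    """world points (HxWx3) for each pixel"""
    c=cal or get_calibration(n); K=c["intrinsics"]
    v,u=np.mgrid[:d.shape[0],:d.shape[1]]
    p=np.stack([(u-K[0,2])/K[0,0]*d,(v-K[1,2])/K[1,1]*d,d],-1)
    return p@R.from_quat(c["attitude"]).as_matrix().T+c["xyz"]
def plane(n,u,v,z,cal=None):
    c=cal or get_calibration(n); K=c["intrinsics"]
    r=R.from_quat(c["attitude"]).as_matrix()@np.array([(u-K[0,2])/K[0,0],(v-K[1,2])/K[1,1],1])
    return c["xyz"]+r*(z-c["xyz"][2])/r[2]
def rect(p):
    (c,s,a)=cv2.minAreaRect(p[:,:2].astype(np.float32)); return np.round(c,1),np.round(s,1),round(a,1)
E
python3 - <<'E'
from h import *
f=np.load("top.npz");im,d=f["im"],f["d"];P=cloud("top",im,d)
hsv=cv2.cvtColor(im,cv2.COLOR_RGB2HSV)
print("bench z",P[260:280,300:360,2].mean(), P[120:150,380:400,2].mean())
def reg(name,u0,v0,u1,v1,z0,z1):
    p=P[v0:v1,u0:u1].reshape(-1,3);m=(p[:,2]>z0)&(p[:,2]<z1);p=p[m]
    print(name,len(p),rect(p),p.mean(0).round(1))
reg("shuttle all",132,205,205,252,8,60)
reg("shuttle mid",132,205,205,252,27,60)
reg("purple",145,258,195,325,8,60)
reg("loaded mid",315,165,345,222,28,45)
reg("tray all",280,150,348,225,5,30)
reg("grip",330,225,370,250,62,90)
reg("bar",318,210,372,252,34,48)
reg("spool",185,125,225,170,70,110)
print("nose",plane("top",195,218,18))
big=np.hstack([cv2.resize(im[200:260,130:210],(400,300),interpolation=2),cv2.resize(im[150:258,285:385],(400,432),interpolation=2)[:300]])
E=cv2.resize(im[200:260,130:210],(480,360),interpolation=2);F=cv2.resize(im[155:255,285:385],(360,360),interpolation=2)
cv2.imwrite("pics/c1.png",cv2.resize(np.hstack([E,F]),(784,336))[:,:,::-1])
E
```

```text
bench z 5.359399232706533 0.48164021186775813
shuttle all 765 (array([491.2, 299.7]), array([205.3, 127.6]), 89.6) [481.  305.6  27.5]
shuttle mid 439 (array([489.8, 289.2]), array([ 39.1, 146.4]), 26.3) [486.9 293.9  34.1]
purple 833 (array([298.4, 299.8]), array([182. , 139.1]), 7.7) [293.5 290.6  27.1]
loaded mid 404 (array([ 597.9, -177.9]), array([166.8,  54.7]), 9.9) [ 593.5 -173.9   38.6]
tray all 2552 (array([ 623.9, -129.4]), array([228.8, 203.9]), 0.9) [ 607.7 -122.5   15. ]
grip 118 (array([ 466.6, -227. ]), array([15.8, 60.3]), 6.1) [ 466.5 -226.2   77.9]
bar 976 (array([ 502.9, -221.1]), array([101.3, 157.3]), 1.4) [ 496.2 -219.7   39.7]
spool 339 (array([724.2, 196.3]), array([57.6, 58.6]), 0.5) [724.2 196.2  89.9]
nose [519.00678558 226.62436179  18.        ]
```

View pics/c1.png

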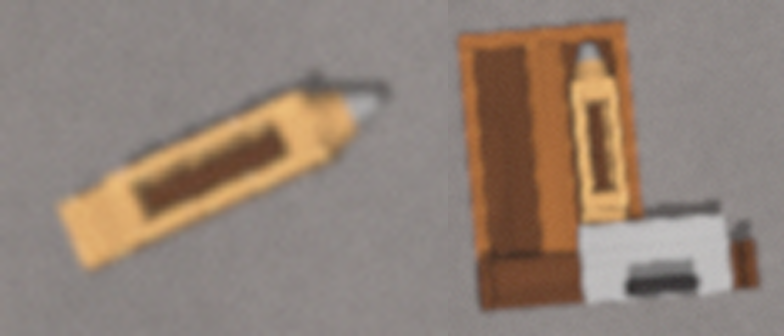

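The close crop confirms that the tan shuttle has its nose to the right (375,105) and its heel to the left (75,235). The empty pocket at (505,150) is clear of the keeper. I'm moving above the shuttle to look with the wrist camera.

```bash
python3 -m creep '{"translation":[[3,-4,1],[6.5,-8.2,2],[10,-12.7,3],[13.5,-17.2,4],[17,-21.7,5],[20.5,-26.2,5],[20.5,-26.8,5],[20.5,-26.8,5]],"delta_rot":[[0,0,-6],[0,0,-12],[0,0,-18],[0,0,-24],[0,0,-30],[0,0,-37],[0,0,-37],[0,0,-37]],"hand":[8.5,8.5,8.5,8.5,8.5,8.5,8.5,8.5]}'
python3 - <<'E'
from h import *
s=read_state();cal=get_calibration("wrist");im,d=get_image("wrist")
np.savez("w1.npz",im=im,d=d,x=cal["xyz"],q=cal["attitude"],K=cal["intrinsics"])
cv2.imwrite("pics/w1.png",im[:,:,::-1]);print(cal,s["position"],s["ee_rot"])
P=cloud("wrist",im,d,cal);hsv=cv2.cvtColor(im,cv2.COLOR_RGB2HSV)
print("bench",np.median(P[...,2]))
z=P[...,2];
m=(z>8)&(z<60)&(np.hypot(P[...,0]-490,P[...,1]-290)<110)
p=P[m];print("all",len(p),rect(p))
p=P[m&(z>28)];print("mid",len(p),rect(p),np.percentile(p[:,2],[5,50,95]))
E
```

```text
clock: 1.1
position: [486.6, 289.3, 280.9]
ee_rot: [0.849, -0.529, -0.0, 0.0]
contact_force: [-0.3, 0.3, -0.1]
gripper_width: 85.0
grasp_force: 0.0
{'intrinsics': array([[300.52153507,   0.        , 280.21239076],
       [  0.        , 300.52153507, 209.45339497],
       [  0.        ,   0.        ,   1.        ]]), 'xyz': array([518.3036149 , 225.30145194, 422.94184148]), 'attitude': array([-0.2236953 ,  0.96400315,  0.13984911, -0.03317481])} [486.64337481 289.34473418 280.92940125] [ 8.48778355e-01 -5.28748630e-01 -2.51648183e-04  3.56103632e-04]
bench -0.1347756147189898
all 3389 (array([481.5, 302.4]), array([ 38. , 178.9]), 25.9)
mid 1963 (array([485.9, 293.3]), array([ 38. , 136.7]), 25.9) [28.3897943  34.84868301 36.4922067 ]
```

View pics/w1.png

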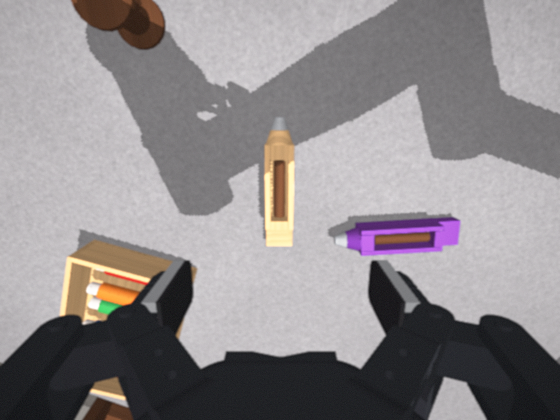

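The wrist view shows the loose shuttle at (280,185) with its nose up. The rectangle measures 179 x 38 mm, which agrees with the sizes given. The purple one at (400,238) is clear of the fingers. I'm descending and gripping.

```bash
python3 -m creep '{"translation":[[-0.3,0.6,-5],[-0.5,1.2,-10],[-0.5,1.25,-15],[-0.5,1.25,-19],[-0.5,1.25,-22.5],[-0.5,1.25,-25],[-0.5,1.25,-26.9],[-0.5,1.25,-26.9]],"delta_rot":[[0,0,0],[0,0,0],[0,0,0],[0,0,0],[0,0,0],[0,0,0],[0,0,0],[0,0,0]],"hand":[7.5,7.0,6.5,6.5,6.5,6.5,6.5,6.5]}'
python3 -m creep '{"translation":[[0,0,0],[0,0,0],[0,0,0],[0,0,0],[0,0,0],[0,0,0]],"delta_rot":[[0,0,0],[0,0,0],[0,0,0],[0,0,0],[0,0,0],[0,0,0]],"hand":[4,3,3,3,3,3]}'
```

```text
clock: 2.15
position: [480.3, 302.8, 10.7]
ee_rot: [0.85, -0.527, -0.0, 0.002]
contact_force: [-0.5, -0.3, 0.1]
gripper_width: 65.1
grasp_force: 0.0
clock: 2.9
position: [482.2, 303.3, 13.6]
ee_rot: [0.849, -0.528, 0.0, -0.001]
contact_force: [-2.3, 1.5, 6.6]
gripper_width: 36.8
grasp_force: 63.1
```

```bash
python3 -m creep '{"translation":[[0,0,3],[0,0,7],[0,-1,12],[1,-5,16],[2,-10,18],[4,-15,18],[6,-20,18],[7,-24,18]],"delta_rot":[[0,0,0],[0,0,0],[0,0,8],[0,0,17],[0,0,26],[0,0,35],[0,0,44],[0,0,53]],"hand":[3,3,3,3,3,3,3,3]}'
python3 -m creep '{"translation":[[0.5,-2,0],[0.8,-4,0],[0.8,-4,0],[0.8,-4,0]],"delta_rot":[[0,0,8],[0,0,17],[0,0,17],[0,0,17]],"hand":[3,3,3,3]}'
python3 - <<'E'
from h import *
s=read_state();cal=get_calibration("wrist");im,d=get_image("wrist")
np.savez("w2.npz",im=im,d=d,x=cal["xyz"],q=cal["attitude"],K=cal["intrinsics"])
cv2.imwrite("pics/w2.png",im[:,:,::-1]);print(s["position"],s["ee_rot"],s["gripper_width"],cal["xyz"])
E
```

```text
clock: 3.9
position: [551.5, 60.0, 191.3]
ee_rot: [0.996, -0.092, -0.001, 0.0]
contact_force: [0.3, 0.9, -3.0]
gripper_width: 36.5
grasp_force: 62.2
clock: 4.4
position: [559.2, 22.4, 191.7]
ee_rot: [0.999, 0.053, -0.001, -0.0]
contact_force: [-0.6, 0.5, -3.3]
gripper_width: 36.9
grasp_force: 62.0
[559.22993236  22.37224253 191.66331548] [ 9.98588739e-01  5.31043898e-02 -6.73471056e-04 -3.39283837e-05] 36.904067565004574 [631.0525342   30.95750182 333.61811817]
```

View pics/w2.png

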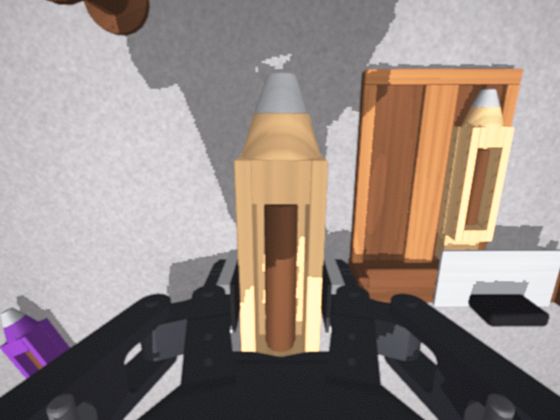

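The wrist view shows the held shuttle with its nose at (283,75), the empty pocket at (390,170), the loaded shuttle at (478,190) and the keeper at (500,280). Next I'll fit the tray frame and the held shuttle's pose.

```bash
cat > m.py <<'E'
from h import *
f=np.load("w2.npz");im,d=f["im"],f["d"];cal=dict(xyz=f["x"],attitude=f["q"],intrinsics=f["K"])
P=cloud("wrist",im,d,cal);z=P[...,2];hsv=cv2.cvtColor(im,cv2.COLOR_RGB2HSV)
U=np.arange(560)[None]+0*z
print("bench",np.median(z[(z<5)&(z>-8)]))
tray=(U>340)&(hsv[...,1]>90)&(z>14)&(z<22)
# outer edges on strip tops: far edge (max x) and left edge (max y)
a=np.radians(6.1)
for it in range(3):
    p=P[tray][:,:2];q=p@np.array([[np.cos(a),-np.sin(a)],[np.sin(a),np.cos(a)]])
    x0,y0=np.percentile(q[:,0],99.5),np.percentile(q[:,1],99.5)
    # left edge: max y per x-bin
    L=[];F=[]
    for b in np.arange(x0-190,x0-20,8):
        k=q[(q[:,0]>b)&(q[:,0]<b+8)]
        if len(k)>5:L.append((b+4,np.percentile(k[:,1],97)))
    for b in np.arange(y0-140,y0-10,8):
        k=q[(q[:,1]>b)&(q[:,1]<b+8)]
        if len(k)>5:F.append((b+4,np.percentile(k[:,0],99)))
    L,F=np.array(L),np.array(F)
    l=np.polyfit(*L.T,1);g=np.polyfit(*F.T,1)
    print("yaw",np.degrees(a),"left slope deg",np.degrees(np.arctan(l[0])),"far slope",-np.degrees(np.arctan(g[0])),"n",len(L),len(F))
    a+=(np.arctan(l[0])*1-np.arctan(g[0]))/2
xe,ye=np.median(F[:,1]),np.median(L[:,1])
Rm=np.array([[np.cos(a),-np.sin(a)],[np.sin(a),np.cos(a)]])
T=Rm@np.array([xe-110,ye-76]);print("T",T,np.degrees(a))
def tr(p):return (p[...,:2]-T)@Rm
t=tr(P)
# check: pocket floor extent (z 7..13) and middle strip
fl=(U>340)&(hsv[...,1]>90)&(z>6)&(z<13)&(t[...,1]>10)
print("floor y",np.percentile(t[fl][:,1],[1,99]),"x",np.percentile(t[fl][:,0],[1,99]))
ms=tray&(abs(t[...,0])<60)&(abs(t[...,1])<30);print("midstrip y",np.percentile(t[ms][:,1],[2,98]))
ll=(U>340)&(z>30)&(z<42)&(t[...,0]>-50)&(t[...,0]<50)&(hsv[...,1]>60);print("loaded y",np.percentile(t[ll][:,1],[1,50,99]))
gr=(U>340)&(z>70)&(z<90);print("grip",gr.sum(),np.percentile(t[gr],[2,98],axis=0),np.median(z[gr]))
# held shuttle
h=(U>200)&(U<345)&(z>175)&(z<260)&(np.arange(420)[:,None]<355)
hp=P[h];top=hp[hp[:,2]>np.percentile(hp[:,2],95)-8]
body=(hsv[...,1]>60)&h
c,s,r=rect(P[body]);print("held body rect",c,s,r,"top z",np.percentile(hp[:,2],[50,95,99]))
tip=P[h&(np.arange(420)[:,None]<80)];print("tip",tip[:,:].mean(0),tip[:,0].max())
th=P[h];
for a0,b0 in((560,580),(580,600),(600,612)):
    k=th[(th[:,0]>a0)&(th[:,0]<b0)];print(a0,np.percentile(k[:,1],[1,99]),np.percentile(k[:,2],[50,95]))
print("max x",np.percentile(th[:,0],[99,99.9]))
s=read_state();print("TCP tray",tr(s["position"]),"target TCP",T+Rm@[0,40])
E
python3 m.py
```

```text
bench -0.5572612038075704
yaw 6.1 left slope deg 0.08693702953984699 far slope 0.05599752113473306 n 22 17
yaw 6.17146727533729 left slope deg 0.021034204267726564 far slope -0.025237428646060007 n 22 17
yaw 6.169365663148123 left slope deg 0.023114887961110334 far slope -0.023195221173012225 n 22 17
T [ 585.08177887 -134.62674036] 6.1693254965421715
floor y [16.40320329 76.82970992] x [-94.81399999  95.72445859]
midstrip y [-20.55298986  16.79654795]
loaded y [-51.99305204 -37.11557677 -18.95236782]
grip 1064 [[-135.90518857 -105.87290038]
 [-120.61324448  -49.52380949]] 77.77296078674743
held body rect [573.2  25.9] [121.5  40.3] 5.9 top z [210.81379461 234.28979635 256.57782144]
tip [648.02707789  32.35807211 200.67974127] 649.7997892025346
560 [-3.75280312 54.44456608] [213.39942952 249.22497606]
580 [ 7.60074112 45.30539153] [212.0414201  214.15631925]
600 [ 9.42571046 46.66385399] [213.40011369 214.40696588]
max x [646.21260836 649.16463281]
TCP tray [ -8.63844298 159.20005464] target TCP [580.78309485 -94.85839471]
```

The tray frame fits: pocket width and length and the strips agree with the drawing. The held shuttle's centre is about 1 mm from the TCP, and its yaw is within 0.2° of the tray's. Now I'm moving above the pocket.

```bash
python3 -m creep '{"translation":[[0.5,-3,0],[1,-6,0],[1.6,-9,-1],[2.1,-11.8,-4],[2.1,-11.8,-8],[2.1,-11.8,-11],[2.1,-11.8,-13],[2.1,-11.8,-13]],"delta_rot":[[0,0,0],[0,0,0],[0,0,0],[0,0,0],[0,0,0],[0,0,0],[0,0,0],[0,0,0]],"hand":[3,3,3,3,3,3,3,3]}'
python3 - <<'E'
from h import *
s=read_state();cal=get_calibration("wrist");im,d=get_image("wrist")
print(s["position"],2*np.degrees(np.arctan2(*s["ee_rot"][[1,0]])))
P=cloud("wrist",im,d,cal);z=P[...,2]
T=np.array([585.08,-134.63]);a=np.radians(6.17);Rm=np.array([[np.cos(a),-np.sin(a)],[np.sin(a),np.cos(a)]])
t=(P[...,:2]-T)@Rm
m=(z>52)&(z<95)&(np.arange(420)[:,None]<350)
for lo in(-10,10,30,45):
    k=t[m&(t[...,0]>lo)&(t[...,0]<lo+12)&(z>75)]; print(lo,len(k),np.percentile(k[:,1],[2,98]))
k=(z>52)&(z<85)&(t[...,0]>60);print("tip x",np.percentile(t[k][:,0],[98,99.8]),"y",np.median(t[k&(t[...,0]>82)][:,1]),"z top",np.percentile(z[m],[50,90]))
cv2.imwrite("pics/w3.png",im[:,:,::-1])
E
```

```text
clock: 5.45
position: [579.5, -95.0, 60.5]
ee_rot: [0.999, 0.054, -0.002, -0.0]
contact_force: [-0.6, 0.2, -2.5]
gripper_width: 36.9
grasp_force: 61.9
[579.52740753 -95.02140453  60.5198985 ] 6.2061940060707395
-10 1306 [22.27637656 59.23905526]
10 1307 [21.82193293 59.34069104]
30 1670 [22.35769691 59.07276449]
45 2767 [22.68592665 58.69148847]
tip x [88.40518315 89.34490983] y 40.592625981910686 z top [77.47207507 82.78998678]
```

View pics/w3.png

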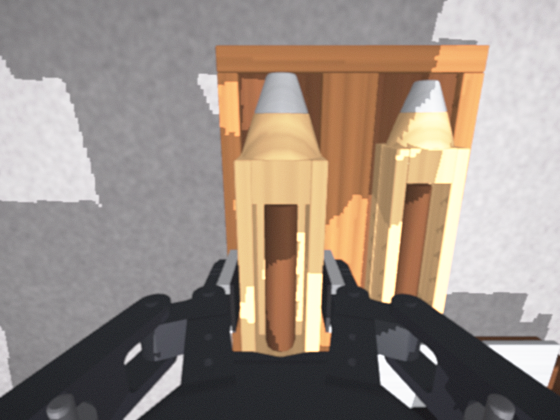

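The shuttle sits right over the empty pocket (nose at (283,75), y +40.7, x -0.5 mm in the tray frame). I'm lowering it.

```bash
python3 -m creep '{"translation":[[0,0,-1],[0,0,-2],[0,0,-3],[0,0,-3.4],[0,0,-3.6],[0,0,-3.6]],"delta_rot":[[0,0,0],[0,0,0],[0,0,0],[0,0,0],[0,0,0],[0,0,0]],"hand":[3,3,3,3,3,3]}'
```

```text
clock: 6.25
position: [580.9, -95.7, 26.3]
ee_rot: [0.999, 0.054, 0.0, 0.0]
contact_force: [-0.3, -0.1, -3.3]
gripper_width: 36.7
grasp_force: 62.0
```

```bash
python3 -m creep '{"translation":[[0,0,-0.1],[0,0,-0.2],[0,0,-0.25],[0,0,-0.25]],"delta_rot":[[0,0,0],[0,0,0],[0,0,0],[0,0,0]],"hand":[3,3,3,3]}'
```

```text
clock: 6.75
position: [580.8, -95.7, 23.8]
ee_rot: [0.999, 0.054, 0.0, 0.0]
contact_force: [-0.0, 0.8, -2.7]
gripper_width: 36.7
grasp_force: 62.0
```

```bash
python3 -m creep '{"translation":[[0,0,0],[0,0,0],[0,0,0],[0,0,0],[0,0,3],[0,0,8],[0,0,13],[0,0,13]],"delta_rot":[[0,0,0],[0,0,0],[0,0,0],[0,0,0],[0,0,0],[0,0,0],[0,0,0],[0,0,0]],"hand":[5,5,5,5,5,5,5,5]}'
python3 - <<'E'
from h import *
s=read_state();cal=get_calibration("wrist");im,d=get_image("wrist")
P=cloud("wrist",im,d,cal);z=P[...,2]
T=np.array([585.08,-134.63]);a=np.radians(6.17);Rm=np.array([[np.cos(a),-np.sin(a)],[np.sin(a),np.cos(a)]])
t=(P[...,:2]-T)@Rm
for n,y in(("loose",40),("loaded",-40)):
    b=abs(t[...,1]-y)<26
    m=b&(z>42)&(z<54)&(t[...,0]>0)&(t[...,0]<50)
    k=b&(z>22)&(z<50)&(t[...,0]>60);print(n,"y",np.percentile(t[m][:,1],[2,98]),"topz",np.median(z[m]),"tip",np.percentile(t[k][:,0],[98,99.8]),t[k&(t[...,0]>82)][:,1].mean())
f=get_image("top")[0:2];Q=cloud("top",*f);g=Q[225:250,330:372].reshape(-1,3);g=g[(g[:,2]>65)&(g[:,2]<90)]
print("grip world",rect(g),"tray",(np.array(rect(g)[0])-T)@Rm)
print("pos",s["position"],s["joints"])
for n,p in(("push",(-130,-145)),("gripcentre",(-130,-79)),):print(n,T+Rm@np.array(p))
cv2.imwrite("pics/w4.png",im[:,:,::-1])
E
```

```text
clock: 7.75
position: [583.7, -95.7, 159.0]
ee_rot: [0.999, 0.054, 0.005, 0.0]
contact_force: [0.6, 0.0, -0.2]
gripper_width: 50.0
grasp_force: 0.0
loose y [21.18090745 58.22381218] topz 45.375151754534045 tip [89.3498617  90.31504469] 39.348327340434125
loaded y [-56.79611734 -19.46764472] topz 45.406568256685745 tip [89.44630742 90.35435414] -36.1745866659756
grip world (array([ 466.7, -227.7]), array([15.8, 60. ]), 6.2) tray [-127.69732153  -79.80753959]
pos [583.7045081  -95.67325334 158.95522614] [ 1.11696668e-01  3.83370370e-01 -1.87817731e-01  1.36521030e-03
 -9.89054382e-01  1.56728369e+00]
push [ 471.4174678  -292.76231413]
gripcentre [ 464.32386669 -227.14462732]
```

View pics/w4.png

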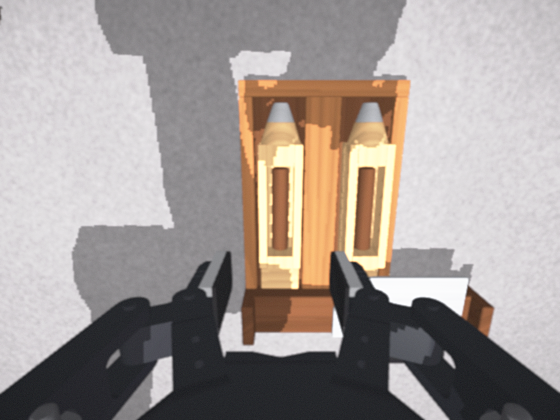

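The view shows both shuttles lying alike in their pockets (noses at (281,110) and (370,110)). The placed one is at tray (0.3, 39.7), its top at the same height as the loaded one's. The keeper joint is at about 10 mm, still open. Next, with fingers closed, I'll go behind the grip's -y end.

```bash
python3 -m creep '{"translation":[[-2.2,-4,0],[-4.6,-8,0],[-7,-12,0],[-9.2,-16,0],[-11.2,-19.5,0],[-11.2,-19.5,-3],[-11.2,-19.5,-5],[-11.2,-19.5,-5]],"delta_rot":[[0,0,0],[0,0,0],[0,0,0],[0,0,0],[0,0,0],[0,0,0],[0,0,0],[0,0,0]],"hand":[3,1,0,0,0,0,0,0]}'
python3 - <<'E'
from h import *
p=read_state()["position"]
T=np.array([585.08,-134.63]);a=np.radians(6.17);Rm=np.array([[np.cos(a),-np.sin(a)],[np.sin(a),np.cos(a)]])
print((p[:2]-T)@Rm,p)
im=get_image("scene")[0][170:290,120:290]
cv2.imwrite("pics/s2.png",cv2.resize(im,(680,480),interpolation=2)[:,:,::-1])
E
```

```text
clock: 8.85
position: [466.6, -290.1, 100.8]
ee_rot: [0.999, 0.054, -0.003, -0.001]
contact_force: [0.5, -0.1, 0.1]
gripper_width: 0.1
grasp_force: 0.0
[-134.53558148 -141.84497355] [ 466.56906077 -290.11304244  100.82684266]
```

View pics/s2.png

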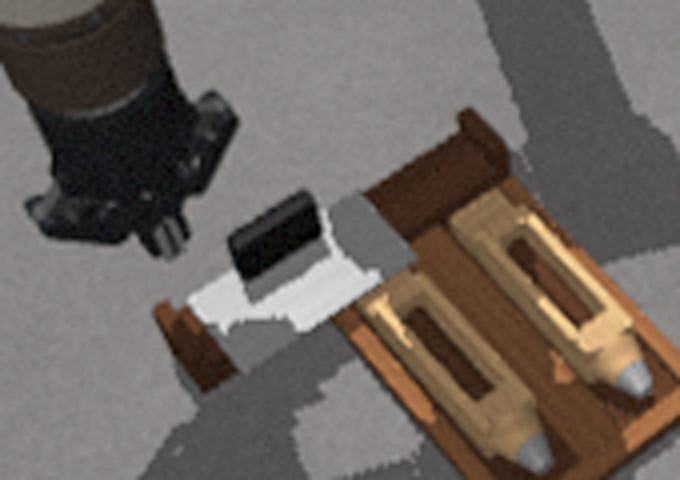

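The scene crop shows the closed fingers at (170,250), beyond the -y end of the grip (block from (240,260) to (310,210)). I'm lowering beside it, then pushing along tray +y.

```bash
python3 -m creep '{"translation":[[0.3,0,-2],[0.4,0,-4.1],[0.3,1,-4.1],[0.2,2,-4.1],[0.1,3,-4.1],[0,4,-4.1],[0,4,-4.1]],"delta_rot":[[0,0,0],[0,0,0],[0,0,0],[0,0,0],[0,0,0],[0,0,0],[0,0,0]],"hand":[0,0,0,0,0,0,0]}'
python3 - <<'E'
from h import *
s=read_state();p=s["position"]
T=np.array([585.08,-134.63]);a=np.radians(6.17);Rm=np.array([[np.cos(a),-np.sin(a)],[np.sin(a),np.cos(a)]])
print((p[:2]-T)@Rm,p)
f=get_image("top");Q=cloud("top",*f);g=Q[225:250,290:372];t=(g[...,:2]-T)@Rm;m=(g[...,2]>62)&(g[...,2]<84)&(abs(t[...,0]+128)<10)
print(m.sum(),np.percentile(t[m][:,1],[1,50,99]))
E
```

```text
clock: 9.78
position: [469.0, -249.7, 63.4]
ee_rot: [0.999, 0.055, 0.0, -0.0]
contact_force: [0.1, 0.6, -0.8]
gripper_width: -0.2
grasp_force: 0.0
[-127.77239261 -101.93090221] [ 469.00315635 -249.70327885   63.42985247]Traceback (most recent call last):
  File "<stdin>", line 6, in <module>
    return _quantile_unchecked(
        a, q, axis, out, overwrite_input, method, keepdims, weights)
    return _ureduce(a,
                    func=_quantile_ureduce_func,
    ...<5 lines>...
                    overwrite_input=overwrite_input,
                    method=method)
    r = func(a, **kwargs)
    result = _quantile(arr,
                       quantiles=q,
    ...<2 lines>...
                       out=out,
                       weights=wgt)
    slices_having_nans = np.isnan(arr[-1, ...])
                                  ~~~^^^^^^^^^
IndexError: index -1 is out of bounds for axis 0 with size 0
```

```bash
python3 -m creep '{"translation":[[-0.1,1,-0.3],[-0.2,2,-0.3],[-0.3,3,-0.3],[-0.4,4,-0.3]],"delta_rot":[[0,0,0],[0,0,0],[0,0,0],[0,0,0]],"hand":[0,0,0,0]}'
cat > k.py <<'E'
from h import *
s=read_state();p=s["position"]
T=np.array([585.08,-134.63]);a=np.radians(6.17);Rm=np.array([[np.cos(a),-np.sin(a)],[np.sin(a),np.cos(a)]])
print("tcp",(p[:2]-T)@Rm,p[2])
im,d=get_image("scene");Q=cloud("scene",im,d);t=(Q[...,:2]-T)@Rm;z=Q[...,2]
g=cv2.cvtColor(im,cv2.COLOR_RGB2HSV);m=(z>36)&(z<44)&(t[...,0]>-92)&(t[...,0]<-74)&(g[...,1]<60)&(abs(t[...,1])<170)
print("bar y",m.sum(),np.percentile(t[m][:,1],[1,99]) if m.any() else 0)
cv2.imwrite("pics/s3.png",cv2.resize(im[150:290,120:300],(720,560),interpolation=2)[:,:,::-1])
E
python3 k.py
```

```text
clock: 10.32
position: [465.2, -210.0, 60.0]
ee_rot: [0.999, 0.054, 0.001, 0.0]
contact_force: [1.7, -3.8, 1.7]
gripper_width: -0.1
grasp_force: 1.7
tcp [-127.24024371  -62.06897757] 60.02755800588577
bar y 254 [-86.27781113  41.16886067]
```

View pics/s3.png

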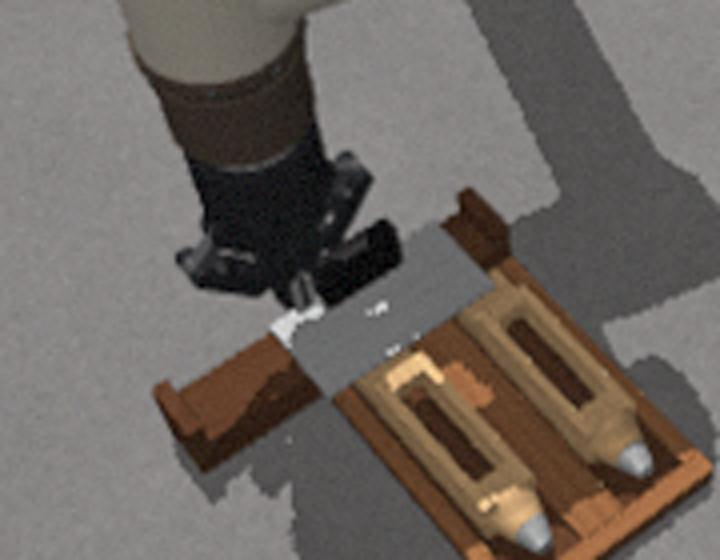

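The crop shows the keeper sliding with the push. The bar now spans tray y -86 to +41, with about 23 mm left to the stop.

```bash
python3 -m creep '{"translation":[[-0.1,0.7,0],[-0.15,1.4,0],[-0.2,1.9,0],[-0.2,2.1,0],[-0.2,2.2,0]],"delta_rot":[[0,0,0],[0,0,0],[0,0,0],[0,0,0],[0,0,0]],"hand":[0,0,0,0,0]}'
python3 k.py
```

```text
clock: 11.0
position: [462.8, -191.2, 60.0]
ee_rot: [0.998, 0.055, -0.0, 0.002]
contact_force: [1.2, -21.9, -2.3]
gripper_width: -0.1
grasp_force: 10.9
tcp [-127.66244725  -43.11700579] 60.009898580400346
bar y 232 [-67.20031843  58.50178644]
```

```bash
python3 -m creep '{"translation":[[0,0.1,0],[0,0.2,0],[0,0.2,0]],"delta_rot":[[0,0,0],[0,0,0],[0,0,0]],"hand":[0,0,0]}'
python3 k.py
```

```text
clock: 11.42
position: [462.8, -191.1, 60.1]
ee_rot: [0.999, 0.055, -0.0, 0.003]
contact_force: [0.1, -28.9, -2.8]
gripper_width: 0.1
grasp_force: 14.1
tcp [-127.66240457  -42.96158709] 60.067044742947154
bar y 237 [-66.82208845  58.9942182 ]
```

The stop is firm: force is up and there is no motion. I'm retreating and verifying.

```bash
python3 -m creep '{"translation":[[0.1,-1.5,0],[0.3,-3.5,0],[0.3,-3.5,5],[0.3,-4,10],[-2,-8,14],[-5,-12,16],[-8,-15,16],[-8,-15,16]],"delta_rot":[[0,0,0],[0,0,0],[0,0,0],[0,0,0],[0,0,0],[0,0,0],[0,0,0],[0,0,0]],"hand":[0,0,0,0,0,0,0,0]}'
python3 k.py
python3 - <<'E'
from h import *
T=np.array([585.08,-134.63]);a=np.radians(6.17);Rm=np.array([[np.cos(a),-np.sin(a)],[np.sin(a),np.cos(a)]])
im,d=get_image("top");P=cloud("top",im,d);t=(P[...,:2]-T)@Rm;z=P[...,2]
m=(z>66)&(z<86)&(abs(t[...,0]+128)<14)&(abs(t[...,1])<60);print("grip",m.sum(),rect(t[m]))
for y in(40,-40):
    b=(abs(t[...,1]-y)<25)&(z>40)&(z<54)&(abs(t[...,0])<55);print(y,rect(t[b]),np.median(z[b]))
    k=(abs(t[...,1]-y)<15)&(z>20)&(z<50)&(t[...,0]>60);print("tip",np.percentile(t[k][:,0],99))
A=cv2.resize(im[150:260,275:385],(400,400),interpolation=2);s=get_image("scene")[0];B=cv2.resize(s[190:290,150:250],(400,400),interpolation=2)
cv2.imwrite("pics/f.png",np.hstack([A,B])[:,:,::-1])
E
```

```text
clock: 12.48
position: [380.3, -336.9, 219.1]
ee_rot: [0.999, 0.052, -0.001, -0.001]
contact_force: [-0.2, 0.2, -0.4]
gripper_width: 0.2
grasp_force: 0.0
tcp [-225.33822004 -179.05590052] 219.13486810161982
bar y 247 [-66.92198857  61.13279232]
grip 99 (array([-127.9,    4.4]), array([15.7, 50. ]), 0.2)
40 (array([-0.3, 39.5]), array([ 38.3, 109.5]), 89.7) 45.35014416499962
tip 111.48992189988162
-40 (array([ -0.3, -39.5]), array([109.1,  38.8]), 0.5) 45.83438140817975
tip 108.54880204966085
```

View pics/f.png

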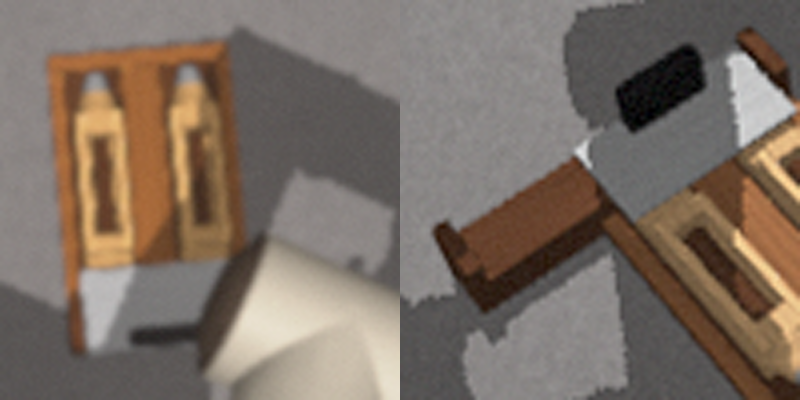

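The final view shows the bar flush against the end stop and both heels covered. The grip's far end is at y +29.4, so the joint is at about 0.089. Both shuttles are centred at (-0.3, ±39.5), and the arm is clear.

```bash
python3 -c "from bench import *;print(job_done())"
```

```text
the job is handed in; nothing more can be done
None
```

The job is handed in: the loose shuttle lies flat in the empty pocket with its nose away from the keeper, and the keeper is against its end stop over both heels (joint about 0.089 m by camera, about 12.5 s used); the verdict was not shown.

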